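# Clear the catch tray and gauge the screen gap

## Robot

A 7-joint arm with a two-finger parallel gripper is mounted at the origin on the work surface. World frame = base frame: x ahead of the robot, y to its left, z up, the work surface at z = 0. Lengths are in m, angles in rad, forces in N, time in s.
With the tool pointing down it reaches from about 0.425 to 1.025 m from the base axis. Payload 9.4 kg.
Tool frame: the origin (TCP) lies at the very end of the fingers, on their centre line; the grasp point (between the pads) lies env.pinch_z behind it (env.pinch_z is the distance from the TCP to the grasp point, in m); z points along the fingers, y is the line along which they close (so a half turn about z gives the same grasp; the last joint's range is limited). The gripper opens to 85 mm and grips with 20 to 120 N. Pads are 22 mm wide; open, the fingers measure 114 mm over their backs; the gripper's body (76 mm by 85 mm) begins 54 mm behind the grasp point. The pads swing forward as they close: fully open they stand 13 mm farther back than shut.
Start: joints at [-1.263, 0.599, -0.003, 1.599, 0.002, 0.943, -0.08], TCP at [0.272, 0.672, 0.231] pointing down, gripper open.
Joint ranges: [-2.57, 2.57], [-0.35, 1.97], [-1.29, 1.29], [0.11, 2.56], [-1.05, 4.19], [0.11, 1.86], [-2.63, 2.63]. Speed limits (rad/s): [2.22, 2.22, 3.01, 3.01, 3.14, 3.14, 3.14].

## Interface

Orientations are given as a unit quaternion [w, x, y, z].
In Python, from station import env gives the robot as it stands. Calls block until the motion is done:
- env.movep(position, orientation): joint-space move of the TCP to a pose.
- env.move_straight(position, vel=0.15, rotation=None, force_limit=None): straight line of the TCP; rotation=None keeps the orientation; vel is the mean speed in m/s. With force_limit (N) it stops when the force on the tool has changed by that much, and returns True; else False.
- env.goto_joints(angles): joint-space move.
- env.gripper_to(opening): opening from 0.0 (shut) to 1.0 (fully open); the grip force is fixed at half the most; returns when the fingers have stopped.
- env.pause(seconds).
- env.solve_ik(position, orientation): joint angles nearest the present ones, or None.
- env.get_image(name): name is "scene" or "top"; returns a dict with "image" (400x640x3 uint8, red, green, blue), "intrinsics" (3x3 intrinsics, pixels), "R" (3x3) and "t" (3): a world point X has camera coordinates R X + t. Camera axes: x right, y down, z forward; pixel columns grow to the right and rows downward; lengths in m; the calibration is good to about 2 mm. A picture is of the moment at which its call begins. There is no depth.
A pose or a line that the arm cannot do raises env.MotionError and nothing moves.
- env.hand_in(): hands the job in; it is judged then, once.
Trained networks look in the newest picture that a camera, given by its name, has taken for a name from the list of things; names that differ only in an ending like _2 or _b are one class to them, and where a whole thing is asked for, a point or a joint stands for the part that bears it (a point fixed in the world has none). Each returns a list of dicts, best first, with "score" (0 to 1); they miss things now and then, are a little off and sometimes report something else, mostly with a low value. They report only what shows in the picture. A call takes as long as a camera call. They do not tell look-alikes from the thing itself.
- env.regions_of(name, camera): "pixels" (400x640 bool, what is visible of it).
- env.mark_of(name, camera): "point" ([x, y, z] in m, in the coordinates of the camera as it stood for that picture, good to about 4 mm: a listed point, or the origin of a listed thing).
Readings, each from a call of its own:
- env.current_clock(): time.
- env.current_q(): joint angles.
- env.current_joint_velocities(): joint speeds.
- env.current_joint_efforts(): joint torques, N m.
- env.current_tcp_pos(): TCP position.
- env.current_tcp_rot(): TCP orientation.
- env.current_ft_force(): force on the tool from outside, world axes, zero at the start.
- env.current_torque(): the same for the moment, N m.
- env.current_finger_gap(): opening from 0.0 (shut) to 1.0 (fully open).
- env.current_grasp_force(): force on a finger pad.
Only numpy, scipy, OpenCV 4.12 (cv2) and the standard library are available. Lean on these libraries where they do the work, as an engineer would, in place of code of your own. Each camera call takes 0.05 s, during which the arm holds its last target. There are 200 camera calls.

## Task

Put the two printed wooden tags from the catch tray at the front of the screen-printing press into the grey tote. Then take the orange-handled taper gauge and, keeping its blade flat on the press board and square to the screen frame, slide it under the middle of the frame's front bar until it drags snugly, nipped between bar and board without jacking the frame up. Finish still holding the gauge at that depth, motionless, so that the hinge clamps can be locked, and leave everything else where it stands.

Things in the scene. Friction and masses are not known exactly. Their poses are not given: they have to be found in the camera images.
- tag_a_center (a point): centre of printed wooden tag A: light wood plate 70 x 45 x 9 mm with a blue pumpkin print, lying flat in the catch tray. Its x axis is along the 70 mm side, z up; 30 g
- tag_b_center (a point): centre of printed wooden tag B, the same as tag A, on the other half of the catch tray
- tote_in (a point): centre of the inner floor of the grey plastic tote, open at the top, outside 200 (x) x 150 (y) x 60 mm high, walls 4 mm, standing loose on the table to the left or right of the press. Axes: x along the 200 mm side, z up
- gauge_grip (a point): centre of the gauge's upright orange grip (36 long x 14 wide x 40 mm high), 24 mm above the gauge's flat underside; x along the blade to its tip, z up. Below the grip a steel foot 20 mm wide, 4 mm thick. 90 g. Starts on the cork mat (3 mm thick, fixed) on the other side of the press from the tote, tip away from the robot; a loose screwdriver lies on the mat too, 70 to 105 mm to the gauge's -y side
- gauge_tip (a point): middle of the steel blade's tip edge, on its flat underside, 118 mm ahead of the grip's centre; same axes as the grip. The blade is 100 mm long, 20 mm wide, from the grip's front face to the tip; its top slopes evenly from 8 mm thick at the grip to 2 mm at the tip
- board_front (a point): point on the flat top of the fixed press board (18 mm above the table), below the near lower edge of the screen frame's front bar, at mid-width. x runs under the screen, away from the robot; y along the bar; z up. From x = -150 mm to 0 the board is the bare catch tray, open in front, with side lips 10 mm high, inner faces at y = +-114 mm
- bar_edge (a point): middle of the near lower edge of the front bar (aluminium tube 22 mm deep, 20 high, 220 wide). The frame (1.2 kg) is hinged 275 mm behind it and rests on stops: the bar is 3.8 to 6.8 mm above the board, different each time, so the blade begins to drag with its tip 30 to 80 mm beyond this edge; each mm farther lifts the bar 0.06 mm against its weight of about 6 N
Mind the look-alikes: they are no part of the job. What is shaped like the part that bears tag_b_center but green is not meant.

How it is judged:
By the outcome, as a careful person would: the job done as asked, in the order asked, and still so for the second after the job is handed in, while the arm keeps its last pose, push and grip.
It also fails if it takes over 67 s, if anything falls off the work surface, if the arm or the gripper's body presses on something with over 40 N, if the wrist force passes 120 N, or if a joint passes its speed limit or range.

## Working session

There is one attempt and no reset: what is moved stays moved. The work goes in short steps, each a Python script; the robot and the scene stay as the last script left them, time stands still between calls to the robot, and variables do not carry over. Pictures are saved under pics/ and viewed, at most 10 in all, crops included, and the job is handed in when it is done.

```bash
mkdir -p pics; ls; cat > h.py <<'E'
import numpy as np, cv2
from station import env
def cam2w(im,p): return im["R"].T@(np.array(p)-im["t"])
def snap(cam,fn=None):
    im=env.get_image(cam)
    if fn: cv2.imwrite(fn,im["image"][:,:,::-1])
    return im
E
python3 - <<'E'
from h import *
np.set_printoptions(precision=4,suppress=True)
print(env.current_clock(),env.pinch_z,env.current_tcp_rot(),env.current_tcp_pos())
for c in ["scene","top"]:
    im=snap(c,f"pics/{c}0.png"); print(c,-im["R"].T@im["t"], im["R"][2], im["intrinsics"][0])
    for n in ["tag_a_center","tote_in","gauge_grip","gauge_tip","board_front","bar_edge"]:
        for r in env.mark_of(n,c): print(n,round(r["score"],2),cam2w(im,r["point"]))
E
```

```text
pics
0.0 0.0187 [-0.0001  0.1912  0.9815 -0.0008] [0.272  0.6715 0.2304]
scene [ 0.8306 -0.5543  0.707 ] [-0.3817  0.6162 -0.6889] [413.6132   0.     321.1044]
tag_a_center 0.7 [0.4976 0.0711 0.0241]
tote_in 0.71 [0.4195 0.3096 0.0057]
gauge_grip 0.56 [ 0.3656 -0.2556  0.0285]
gauge_tip 0.74 [ 0.4862 -0.2664  0.0038]
board_front 0.67 [0.5686 0.015  0.0188]
bar_edge 0.98 [0.5637 0.015  0.0275]
top [0.3588 0.0357 1.127 ] [ 0.1092 -0.0072 -0.994 ] [429.8767   0.     315.8741]
tag_a_center 0.81 [0.4982 0.0731 0.0219]
tote_in 0.93 [0.4262 0.3102 0.005 ]
gauge_grip 0.98 [ 0.3683 -0.2564  0.0253]
gauge_tip 0.6 [ 0.4866 -0.262  -0.001 ]
board_front 0.84 [0.5701 0.0184 0.0153]
bar_edge 0.93 [0.5717 0.0175 0.0247]
```

View pics/scene0.png

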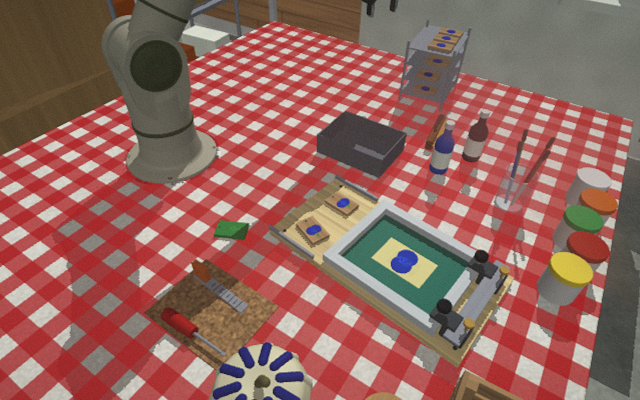

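View pics/top0.png

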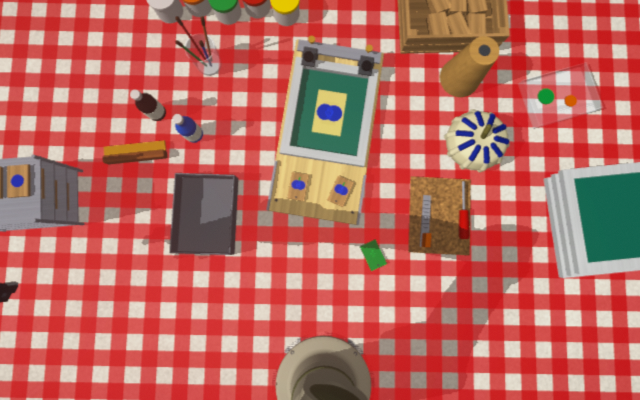

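The views show the tags in the tray at top-view (299,185) and (342,190), the tote at (205,213), the gauge at (427,220) and the screwdriver at (464,222). A green look-alike tag is at (373,255). The press is slightly yawed. Next I measure the outlines.

```bash
cat >> h.py <<'E'
def bp(im,uv,z):
    "back-project pixels Nx2 to plane z"
    uv=np.asarray(uv,float).reshape(-1,2); K=im["intrinsics"]; c=-im["R"].T@im["t"]
    d=np.c_[uv,np.ones(len(uv))]@np.linalg.inv(K).T@im["R"]
    return (c+d*((z-c[2])/d[:,2])[:,None])[:,:2]
def rect(im,mask,z):
    v,u=np.nonzero(mask); p=bp(im,np.c_[u,v],z)
    (c,s,a)=cv2.minAreaRect((p*1000).astype(np.float32))
    if s[0]<s[1]: s=s[::-1]; a+=90
    return np.array(c)/1000,s,(a+90)%180-90   # centre, sizes mm, yaw of long side deg
E
python3 - <<'E'
from h import *
np.set_printoptions(precision=4,suppress=True)
for c in ["top","scene"]:
    im=snap(c)
    for n,z in [("tag_a_center",.027),("tote_in",.06),("gauge_grip",.03),("bar_edge",.043)]:
        for r in env.regions_of(n,c):
            m=r["pixels"]; v,u=np.nonzero(m)
            print(c,n,round(r["score"],2),m.sum(),(u.mean().round(),v.mean().round()),im["image"][m].mean(0).round(),rect(im,m,z))
    if c=="top":
        ov=im["image"][:,:,::-1].copy()
        cv2.imwrite("pics/zt.png",cv2.resize(ov[30:265,260:480],None,fx=2.5,fy=2.5,interpolation=cv2.INTER_CUBIC))
    else: cv2.imwrite("pics/zs.png",cv2.resize(im["image"][170:370,140:400,::-1],None,fx=3,fy=3,interpolation=cv2.INTER_CUBIC))
E
```

```text
top tag_a_center 0.83 481 (np.float64(298.0), np.float64(186.0)) [156. 124. 110.] (array([0.4986, 0.0756]), (70.59215545654297, 46.64787673950195), -6.784217834472656)
top tote_in 0.73 5185 (np.float64(203.0), np.float64(214.0)) [90. 78. 80.] (array([0.4219, 0.3057]), (200.66485595703125, 162.9185791015625), -1.3255081176757812)
top gauge_grip 0.97 410 (np.float64(425.0), np.float64(223.0)) [120.  98.  89.] (array([ 0.4156, -0.2513]), (128.02670288085938, 22.98906135559082), -0.5)
top bar_edge 0.8 8134 (np.float64(328.0), np.float64(113.0)) [118. 144. 127.] (array([ 0.6954, -0.0012]), (264.3888244628906, 219.85189819335938), -7.955535888671875)
scene tag_a_center 0.9 466 (np.float64(342.0), np.float64(203.0)) [135. 113. 105.] (array([0.5002, 0.0719]), (74.40838623046875, 51.9405403137207), -8.893684387207031)
scene tag_a_center 0.25 6829 (np.float64(369.0), np.float64(261.0)) [153. 137. 103.] (array([ 0.6528, -0.0028]), (471.18206787109375, 258.3301696777344), -8.390174865722656)
scene tote_in 0.66 3740 (np.float64(361.0), np.float64(143.0)) [72. 65. 66.] (array([0.4339, 0.2786]), (226.00198364257812, 217.28456115722656), -0.43160247802734375)
scene gauge_grip 0.92 713 (np.float64(216.0), np.float64(286.0)) [113.  92.  85.] (array([ 0.4156, -0.267 ]), (160.2196807861328, 29.551607131958008), -10.390823364257812)
scene bar_edge 0.59 11086 (np.float64(404.0), np.float64(263.0)) [120. 141. 131.] (array([ 0.6963, -0.0085]), (265.0106506347656, 232.7911834716797), -7.9503631591796875)
```

View pics/zt.png

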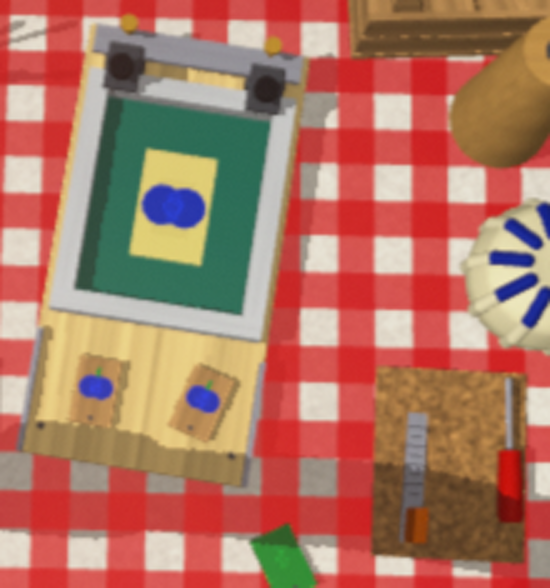

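View pics/zs.png

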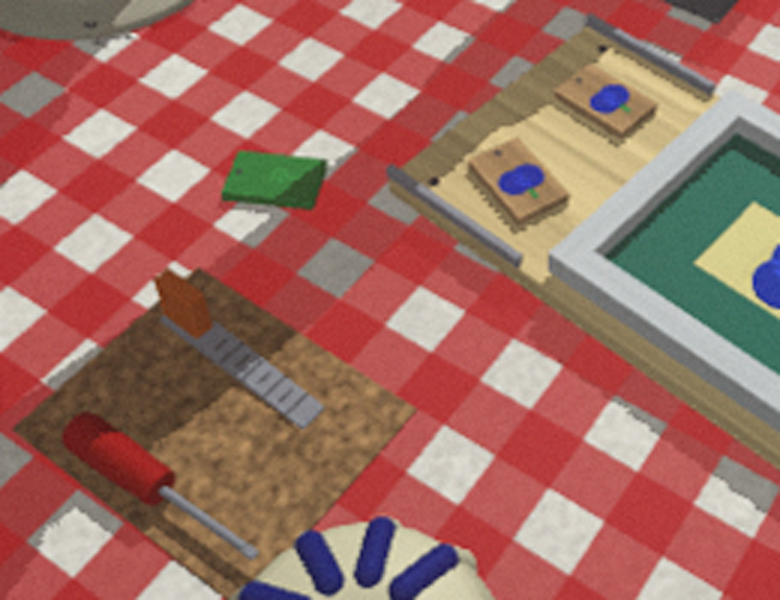

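```bash
cat >> h.py <<'E'
def quat(yaw_deg):
    "tool down, finger closing axis perpendicular to yaw; half-turn choice by nearer joints"
    a=np.radians(yaw_deg)/2
    return [0.,np.cos(a),np.sin(a),0.]
def best(pos,yaw):
    q0=np.array(env.current_q()); o=[]
    for y in (yaw,yaw+180):
        j=env.solve_ik(list(pos),quat(y))
        if j is not None: o.append((np.abs(np.array(j)-q0).max(),y))
    return quat(min(o)[1])
def st(s=""): print(s,round(env.current_clock(),2),np.round(env.current_tcp_pos(),4),"F",np.round(env.current_ft_force(),1),"gap",round(env.current_finger_gap(),3),"grip",round(env.current_grasp_force(),1))
E
python3 - <<'E'
from h import *
np.set_printoptions(precision=4,suppress=True)
im=snap("top"); sc=snap("scene")
T=lambda p:np.array(p)/2.5+[260,30]
S=lambda p:np.array(p)/3+[140,170]
ang=lambda a,b:np.degrees(np.arctan2(*(b-a)[::-1]))
p=bp(im,T([(203,363),(240,378),(207,441),(168,426)]),.027); print("tagB",p.mean(0),ang(p[3],p[0]),ang(p[2],p[1]))
p=bp(sc,S([(495,137),(568,188),(520,222),(468,154)]),.027); print("tagB sc",p.mean(0))
for a,b,n in [((203,398),(522,180),"printB"),((96,386),(609,98),"printA")]:
    A=[]
    for m,uv in ((im,T(a)),(sc,S(b))): A.append((m["intrinsics"]@np.c_[m["R"],m["t"]]))
    X=cv2.triangulatePoints(A[0],A[1],T(a).astype(float),S(b).astype(float)); print(n,(X[:3]/X[3]).ravel())
p=bp(im,T([(417,413),(408,505)]),.008); print("gauge top",p,ang(p[1],p[0]))
p=bp(sc,S([(303,428),(225,352)]),.008); print("gauge sc",p,ang(p[1],p[0]))
p=bp(im,T([(50,308),(262,340)]),.043); print("bar near top edge",p,ang(p[1],p[0])-90)
E
```

```text
tagB [ 0.4887 -0.039 ] -27.924430883201698 -26.746111050523297
tagB sc [ 0.4844 -0.0358]
printB [ 0.4931 -0.037   0.0273]
printA [0.5028 0.0733 0.0284]
gauge top [[ 0.4839 -0.2636]
 [ 0.3875 -0.2534]] -6.017522771394542
gauge sc [[ 0.4858 -0.2754]
 [ 0.4052 -0.2604]] -10.517861560347146
bar near top edge [[ 0.5803  0.1218]
 [ 0.5518 -0.0959]] -7.461498380144292
```

```bash
python3 - <<'E'
from h import *
A=[.499,.073]; q=best([*A,.12],-8)
env.gripper_to(.66)
env.movep([*A,.12],q); st("above A")
env.move_straight([*A,.02],vel=.12,force_limit=15); st("down")
env.gripper_to(0.); st("closed")
env.move_straight([*A,.12],vel=.2); st("up")
snap("scene","pics/a.png")
E
```

```text
above A 4.02 [0.4993 0.074  0.1201] F [0.7 0.8 0.6] gap 0.66 grip 0.0
down 5.0 [0.4992 0.0731 0.0204] F [-0.5  0.8 -0.3] gap 0.662 grip 0.0
closed 5.29 [0.4994 0.0731 0.0212] F [-0.9 -0.2  7.2] gap 0.492 grip 59.7
up 5.94 [0.4989 0.073  0.12  ] F [-0.1 -0.4  0.2] gap 0.498 grip 60.8
```

```bash
python3 - <<'E'
from h import *
def place(P):
    q=best([*P,.13],-2)
    env.movep([*P,.13],q)
    env.move_straight([*P,.010],vel=.15,force_limit=8); st("placed")
    env.gripper_to(.64)
    env.move_straight([*P,.13],vel=.25)
place([.468,.309])
B=[.489,-.0375]; q=best([*B,.12],-27.5)
env.movep([*B,.12],q); st("above B")
env.move_straight([*B,.02],vel=.12,force_limit=15); st("down")
env.gripper_to(0.); st("closed")
env.move_straight([*B,.12],vel=.2); st("up")
if env.current_finger_gap()>.4: place([.378,.309])
st("end")
im=snap("top")
im2=snap("scene")
a=cv2.resize(im["image"][150:280,150:480],None,fx=2.2,fy=2.2); b=cv2.resize(im2["image"][90:330,140:500],(726,484))
cv2.imwrite("pics/b.png",np.vstack([a[:, :726],b])[:,:,::-1][:600])
cv2.imwrite("pics/b.png",cv2.resize(np.vstack([a[:, :726],b])[:,:,::-1],(560,593)))
E
```

```text
placed 7.88 [0.4685 0.3088 0.0106] F [-0.8 -0.2 -1.8] gap 0.497 grip 60.8
above B 10.1 [ 0.4894 -0.0362  0.1198] F [-0.2  0.4  1.1] gap 0.637 grip 0.0
down 11.08 [ 0.4893 -0.0374  0.0204] F [-0.1 -0.9  1. ] gap 0.641 grip 0.0
closed 11.37 [ 0.4894 -0.0375  0.0213] F [-1.9  0.5 10.2] gap 0.498 grip 59.3
up 12.02 [ 0.489  -0.0375  0.12  ] F [ 0.1  0.1 -1. ] gap 0.495 grip 60.5
placed 14.33 [0.3784 0.3089 0.0105] F [-0.6  0.3 -0.8] gap 0.499 grip 60.5
end 15.24 [0.378  0.309  0.1304] F [-0.3  0.5  0. ] gap 0.638 grip 0.0
```

View pics/b.png

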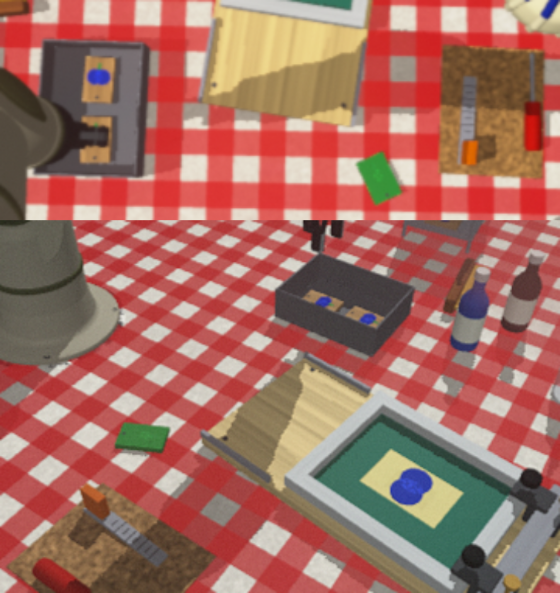

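Both tags lie in the tote (upper picture, (98,75) and (97,140)), and the gauge is now lit at (468,120). I'll measure the gauge and the bar more precisely.

```bash
python3 - <<'E'
from h import *
np.set_printoptions(precision=4,suppress=True)
ang=lambda a,b:np.degrees(np.arctan2(*(b-a)[::-1]))
for c in ("top","scene"):
    im=snap(c)
    M={n:cam2w(im,r[0]["point"]) for n in ["gauge_grip","gauge_tip","bar_edge","board_front"] if (r:=env.mark_of(n,c))}
    print(c,M)
    m=env.regions_of("gauge_grip",c)[0]["pixels"]
    hsv=cv2.cvtColor(im["image"],cv2.COLOR_RGB2HSV)
    org=(hsv[...,0]>4)&(hsv[...,0]<20)&(hsv[...,1]>170)&cv2.dilate(m.astype(np.uint8),np.ones((5,5))).astype(bool)
    v,u=np.nonzero(org); print("orange",len(u),bp(im,[u.mean(),v.mean()],.03),bp(im,[u.mean(),v.mean()],.047),rect(im,org,.035))
    st_=m&~cv2.dilate(org.astype(np.uint8),np.ones((3,3))).astype(bool)
    v,u=np.nonzero(st_); p=bp(im,np.c_[u,v],.007)
    l=cv2.fitLine((p*1000).astype(np.float32),cv2.DIST_HUBER,0,.01,.01).ravel(); print("blade",len(u),l[2:]/1000,np.degrees(np.arctan(l[1]/l[0])),p[:,0].min(),p[:,0].max())
    f=env.regions_of("bar_edge",c)[0]["pixels"]; print("frame",rect(im,f,.043))
    if c=="top":
        cv2.imwrite("pics/g.png",cv2.resize(im["image"][165:265,390:480,::-1],None,fx=6,fy=6,interpolation=cv2.INTER_CUBIC))
E
```

```text
top {'gauge_grip': array([ 0.3667, -0.2518,  0.0288]), 'gauge_tip': array([ 0.4867, -0.2651,  0.0024]), 'bar_edge': array([0.5716, 0.0181, 0.0214]), 'board_front': array([0.5696, 0.0166, 0.0183])}
orange 137 [[ 0.3668 -0.2567]] [[ 0.3667 -0.2521]] (array([ 0.3669, -0.2547]), (35.70518493652344, 22.833913803100586), -0.5291213989257812)
blade 319 [ 0.4323 -0.2578] -7.6063013 0.3537633604664534 0.48470424354340735
frame (array([ 0.6953, -0.0011]), (261.3990783691406, 220.75892639160156), -7.6247100830078125)
scene {'gauge_grip': array([ 0.3658, -0.2554,  0.0265]), 'gauge_tip': array([ 0.4869, -0.2615,  0.0029]), 'bar_edge': array([0.5645, 0.013 , 0.0268]), 'board_front': array([0.5653, 0.0169, 0.0188])}
orange 228 [[ 0.3675 -0.2563]] [[ 0.3791 -0.2638]] (array([ 0.37  , -0.2582]), (57.72867202758789, 25.57164764404297), -4.8900909423828125)
blade 471 [ 0.4343 -0.2607] -3.998896 0.35340923677960606 0.4837777706435641
frame (array([ 0.6969, -0.0068]), (264.10980224609375, 239.36534118652344), -8.078330993652344)
```

View pics/g.png

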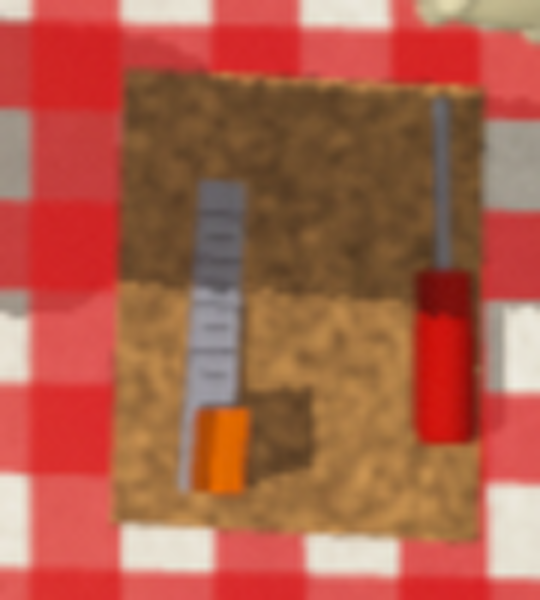

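```bash
python3 - <<'E'
from h import *
G=[.367,-.255]; 
env.gripper_to(.5)
q=best([*G,.13],-4); env.movep([*G,.13],q); st("above G")
env.move_straight([*G,.011],vel=.12,force_limit=8); st("down")
env.gripper_to(0.); env.pause(.2); st("closed")
env.move_straight([*G,.10],vel=.15); st("up")
c=np.cos(np.radians(-7.75)); s=np.sin(np.radians(-7.75))
P=np.array([.567,.016])-.131*np.array([c,s])
q=best([*P,.10],-7.75); env.movep([*P,.10],q); env.pause(.2); st("above tray")
env.move_straight([*P,.036],vel=.12); env.pause(.3); st("near")
for cm in ("top","scene"):
    im=snap(cm); x=[cam2w(im,r[0]["point"]) if (r:=env.mark_of(n,cm)) else None for n in ("gauge_tip","bar_edge","gauge_grip")]; print(cm,np.round(x[0],4) if x[0] is not None else None,x[1],x[2])
    if cm=="scene": cv2.imwrite("pics/s.png",cv2.resize(im["image"][150:290,240:420,::-1],None,fx=4,fy=4,interpolation=cv2.INTER_CUBIC))
E
```

```text
above G 18.35 [ 0.3675 -0.2542  0.1299] F [-0.7  0.6 -0.8] gap 0.499 grip 0.0Traceback (most recent call last):
  File "<stdin>", line 5, in <module>
station.MotionError: the arm cannot follow that straight line within its joint ranges
```

```bash
python3 - <<'E'
from h import *
np.set_printoptions(precision=3,suppress=True)
G=[.367,-.255]; print(np.array(env.current_q()))
for y in (-4,176):
    for z in (.13,.09,.06,.04,.02,.011):
        j=env.solve_ik([*G,z],quat(y)); print(y,z,None if j is None else np.array(j))
P=np.array([.567,.016])-.131*np.array([.9909,-.1348])
for y in (-7.75,172.25):
    for z in (.1,.026):
        j=env.solve_ik([*P,z],quat(y)); print(y,z,None if j is None else np.array(j))
E
```

```text
[-0.016  0.553  0.728  2.344 -0.806  0.507 -0.266]
-4 0.13 [-0.015  0.553  0.729  2.344 -0.806  0.506 -0.267]
-4 0.09 [ 0.085  0.607  0.587  2.369 -0.934  0.404 -0.163]
-4 0.06 [ 0.178  0.644  0.448  2.381 -1.02   0.31  -0.097]
-4 0.04 [ 0.364  0.645  0.169  2.379 -0.684  0.161 -0.464]
-4 0.02 [ 0.371  0.689  0.16   2.385 -0.949  0.125 -0.2  ]
-4 0.011 [ 0.611  0.7   -0.189  2.373  1.005  0.144 -2.175]
176 0.13 [-0.015  0.553  0.729  2.344 -0.806  0.506 -0.267]
176 0.09 [ 0.881  0.576 -0.563  2.32   0.769  0.432  1.173]
176 0.06 [ 0.748  0.61  -0.38   2.345  0.781  0.306  1.176]
176 0.04 [ 0.612  0.636 -0.188  2.363  0.639  0.188  1.331]
176 0.02 [ 0.611  0.68  -0.189  2.371  0.871  0.155  1.099]
176 0.011 [ 0.611  0.7   -0.189  2.373  1.005  0.144  0.967]
-7.75 0.1 [-0.68   0.616  0.714  2.384 -0.999  0.466 -0.825]
-7.75 0.026 [-0.315  0.674  0.159  2.402 -0.949  0.122 -0.95 ]
172.25 0.1 [-0.2    0.501 -0.01   2.356  0.016  0.285  1.212]
172.25 0.026 [-0.316  0.674  0.161  2.402 -0.954  0.123  2.196]
```

```bash
python3 - <<'E'
from h import *
np.set_printoptions(precision=3,suppress=True)
G=[.372,-.2553]
env.move_straight([*G,.2],vel=.25)
j=env.solve_ik([*G,.2],quat(176)); print(np.array(env.current_q()))
env.goto_joints([.881,.576,-.563,2.32,.769,.432,1.173]); st("swung")
for y in (176,-4):
    try:
        env.movep([*G,.09],quat(y)); st("m"); print(np.array(env.current_q()))
        env.move_straight([*G,.011],vel=.1,force_limit=8); st("down"); break
    except env.MotionError as e: print(y,e)
print(np.array(env.current_q()),env.current_tcp_rot())
E
```

```text
[-0.18   0.461  0.934  2.274 -0.612  0.674 -0.435]
swung 20.22 [ 0.366 -0.255  0.09 ] F [-1.2  0.5 -0.1] gap 0.502 grip 0.0
m 20.47 [ 0.373 -0.255  0.09 ] F [-0.2  0.5 -0.2] gap 0.5 grip 0.0
[ 0.876  0.58  -0.566  2.309  0.764  0.439  1.175]
down 21.41 [ 0.372 -0.255  0.011] F [-0.6  0.  -0.5] gap 0.5 grip 0.0
[ 0.656  0.705 -0.26   2.36   1.066  0.191  0.898] [ 0.     0.035  0.999 -0.   ]
```

```bash
python3 - <<'E'
from h import *
np.set_printoptions(precision=3,suppress=True)
G=[.372,-.2553]
env.gripper_to(0.); env.pause(.2); st("closed")
env.move_straight([*G,.09],vel=.15); st("up")
a=np.radians(-7.75); u=np.array([np.cos(a),np.sin(a)])
P=np.array([.567,.016])-.124*u
env.movep([*P,.09],quat(172.25)); env.pause(.2); st("above tray"); print(np.array(env.current_q()))
try: env.move_straight([*P,.036],vel=.1); env.pause(.2)
except env.MotionError as e: print(e, env.solve_ik([*P,.026],quat(172.25)))
st("near"); print(np.array(env.current_q()))
for cm in ("top","scene"):
    im=snap(cm)
    for n in ("gauge_tip","bar_edge","gauge_grip"):
        print(cm,n,[np.round(cam2w(im,r["point"]),4) for r in env.mark_of(n,cm)[:1]])
    if cm=="scene": cv2.imwrite("pics/s.png",cv2.resize(im["image"][150:290,240:420,::-1],None,fx=4,fy=4,interpolation=cv2.INTER_CUBIC))
E
```

```text
closed 21.98 [ 0.372 -0.256  0.011] F [-0.2 -0.1  6.7] gap 0.154 grip 58.7
up 22.65 [ 0.372 -0.256  0.09 ] F [-0.4  0.1 -1.6] gap 0.156 grip 58.4
above tray 23.99 [0.444 0.031 0.09 ] F [ 0.5  0.1 -1.2] gap 0.154 grip 58.3
[ 0.177  0.568 -0.527  2.325  0.74   0.413  0.458]
near 24.88 [0.444 0.033 0.036] F [-0.1 -0.1 -0.8] gap 0.16 grip 58.3
[ 0.03   0.654 -0.33   2.362  0.927  0.249  0.288]
top gauge_tip []
top bar_edge [array([0.572, 0.019, 0.019])]
top gauge_grip []
scene gauge_tip [array([0.555, 0.018, 0.026])]
scene bar_edge [array([0.566, 0.013, 0.026])]
scene gauge_grip [array([0.439, 0.033, 0.052])]
```

View pics/s.png

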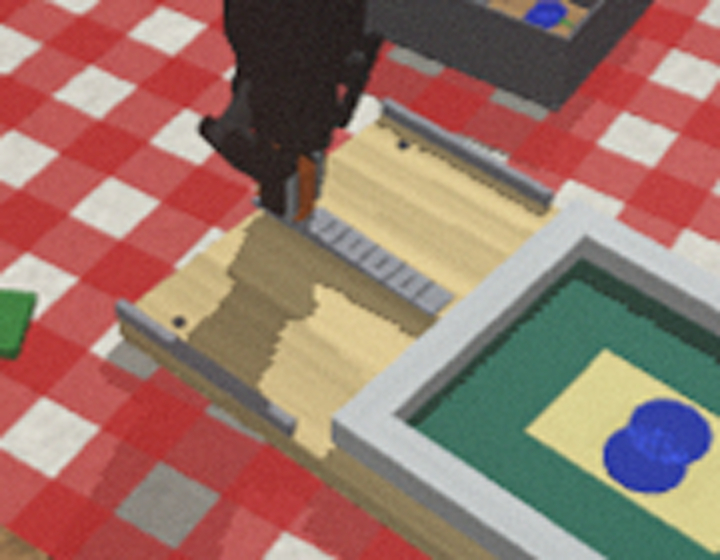

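The gauge hangs square, with its tip at (435,305) just in front of the middle of the bar. Next I set it down and begin the slide.

```bash
cat >> h.py <<'E'
a_=np.radians(-7.75); U=np.array([np.cos(a_),np.sin(a_)]); P0=np.array([.567,.016])-.124*U
def favg(n=6):
    F=[]
    for _ in range(n): env.pause(.02); F.append(env.current_ft_force())
    return np.mean(F,0)
E
python3 - <<'E'
from h import *
np.set_printoptions(precision=2,suppress=True)
print("free",favg(10))
print(env.move_straight([*P0,.022],vel=.015,force_limit=4)); st("touch"); print(favg(10)); z=env.current_tcp_pos()[2]
zt=z+.0003
env.move_straight([*P0,zt],vel=.02); print("z",zt,favg(10),env.current_tcp_pos()[2])
# slide: tip 11 mm before edge -> 22 mm beyond
hit=env.move_straight([*(P0+.033*U),zt],vel=.03,force_limit=4); st(hit); print(favg(10), env.current_torque())
E
```

```text
free [-0.04 -0.09 -0.96]
True
touch 26.1 [0.44 0.03 0.03] F [-1.2 -0.4  8.4] gap 0.153 grip 59.4
[-0.29 -0.38  7.65]
z 0.02679876988485642 [ 0.19  0.05 -0.39] 0.026678330656621497
False 27.93 [0.48 0.03 0.03] F [ 0.4  0.5 -1.6] gap 0.16 grip 58.4
[-0.31 -0.22 -0.85] [-0.01 -0.    0.02]
```

```bash
python3 - <<'E'
from h import *
np.set_printoptions(precision=2,suppress=True)
s=.033; p=P0+s*U
env.move_straight([*p,.0255],vel=.005,force_limit=2.5); z=env.current_tcp_pos()[2]; f=favg(8); print("touch",z,f)
zt=z
env.move_straight([*(P0+(s+.002)*U),zt],vel=.01); s+=.002
B=[]
while s<.095:
    s+=.001
    env.move_straight([*(P0+s*U),zt],vel=.012); f=favg(5)
    d=f[:2]@U; B.append(d); base=np.median(B[:6])
    print(f"{(s-.011)*1e3:.0f}: {d:.2f} {f[2]:.2f}",end=" | ")
    if len(B)>4 and d<base-1.2: break
print(); st("stop"); print(favg(15)[:2]@U)
E
```

```text
touch 0.02652417194380391 [-0.51 -0.12  6.24]
25: -2.10 4.46 | 26: -2.84 5.43 | 27: -2.43 4.90 | 28: -2.67 5.34 | 29: -2.91 4.80 | 30: -2.97 5.33 | 31: -2.94 5.39 | 32: -2.76 5.53 | 33: -2.83 4.86 | 34: -2.78 5.32 | 35: -2.97 5.20 | 36: -3.01 5.35 | 37: -2.79 5.03 | 38: -2.59 5.20 | 39: -3.00 5.52 | 40: -3.66 5.56 | 41: -4.99 7.38 | 
stop 34.5 [0.49 0.03 0.03] F [-4.9  0.4  7.7] gap 0.158 grip 59.7
-5.673393708394242
```

```bash
python3 - <<'E'
from h import *
np.set_printoptions(precision=2,suppress=True)
s=.011+.042; z=.02652417
for s in (.0525,.053):
    env.move_straight([*(P0+s*U),z],vel=.01); f=favg(12); print((s-.011)*1e3,f[:2]@U,f[2],env.current_torque())
env.pause(.5); f=favg(12); print(f[:2]@U,f[2]); st()
im=snap("scene","pics/e0.png"); cv2.imwrite("pics/e.png",cv2.resize(im["image"][100:300,220:460,::-1],None,fx=3,fy=3,interpolation=cv2.INTER_CUBIC))
print(np.abs(env.current_joint_velocities()).max())
E
```

```text
41.49999999999999 -7.146341158621464 8.503034008751515 [0.29 1.   0.04]
41.99999999999999 -8.024036179921083 9.432770053686284 [0.25 1.21 0.  ]
-7.830346468653736 9.531199582862508
 36.35 [0.49 0.03 0.03] F [-7.9  0.9  9.2] gap 0.16 grip 60.0
0.0007185065911824415
```

View pics/e.png

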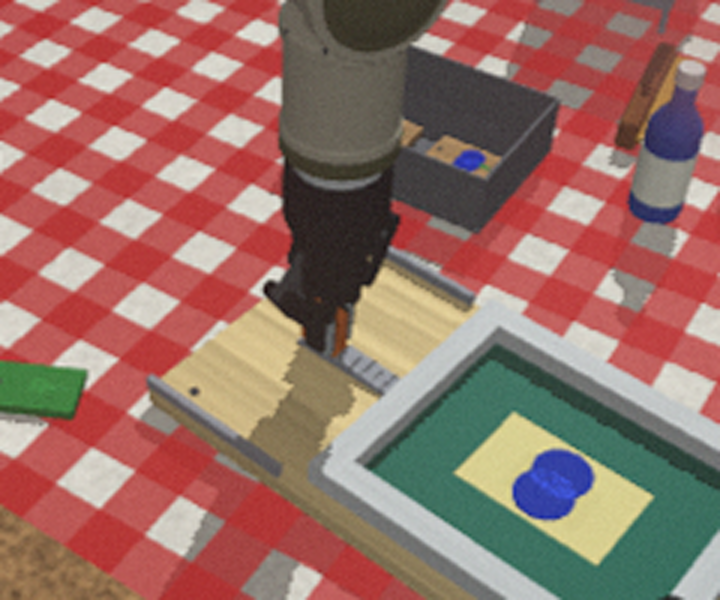

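The blade is under the middle of the bar at (393,385) and square to it. The drag is snug, the lift can be at most about 0.1 mm, and the arm is still, so I'm handing in.

```bash
python3 -c "
from h import *
print(env.hand_in())"
```

```text
the job is handed in; nothing more can be done
None
```

The job is handed in after about 36 s: both tags are in the tote, and the arm is holding the gauge still and flat on the board, square under the middle of the bar. The tip is about 42 mm past the bar's edge, roughly 2 mm beyond where drag began, with about 8 N of drag and an estimated lift of at most 0.1 mm.

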